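# Feed the round heat sink down to the escapement stop

### The arm

A 6-joint arm with a two-finger parallel gripper is mounted at the origin on the work surface. World frame = base frame: x ahead of the robot, y to its left, z up, the work surface at z = 0. Lengths are in m, angles in rad, forces in N, time in s.
With the tool pointing down it reaches from about 0.275 to 1 m from the base axis. Payload 8.4 kg.
Tool frame: the origin (TCP) lies on the centre line of the jaws, within the pads' length; the fingertips stand 25 mm ahead of it and the grasp point (between the pads) lies 6 mm ahead of it; z points along the fingers, y is the line along which they close (so a half turn about z gives the same grasp; the last joint's range is limited). The gripper opens to 85 mm and grips with 20 to 120 N. Pads are 22 mm wide; open, the fingers measure 114 mm over their backs; the gripper's body (76 mm by 85 mm) begins 54 mm behind the grasp point. The pads swing forward as they close: fully open they stand 13 mm farther back than shut.
Start: joints at [-1.15, 0.353, 1.633, -0, 1.155, -0.002], TCP at [0.256, -0.57, 0.256] pointing down, gripper open.
Joint ranges: [-2.63, 2.63], [-0.92, 2.1], [0.06, 2.66], [-1.3, 4.44], [0, 2.69], [-3.02, 3.02]. Speed limits (rad/s): [2.22, 2.22, 2.79, 3.14, 3.14, 3.14].

### API

Orientations are given as a unit quaternion [w, x, y, z].
In Python, from rig import telemetry, cams, sign_off, spot_in gives the robot as it stands. The module is installed in compiled form; this text tells all that it offers.
- The arm moves only by the tool move_arm, never from a script. Its argument "series" is a list of rows, each a list of 5 numbers: the opening, from 0 (shut) to 1 (fully open), then the shift along the tool's x, y, z in units of 30 mm (1.0 is 30 mm), then the turn about the tool's z in rad. In form: [[jaw, tx, ty, tz, twist], ...]. A call has 1 to 20 rows; each row is the pose to reach, as a shift and turn from the pose commanded when the call began, along the tool's axes at that moment; what a row does not reach only later rows make up. A row lasts 1/10 s, in which the tool goes at most 50 mm and 8.59 degrees, less where a joint would pass 70% of its speed; a pose out of reach is approached as far as the arm can. A call with a gripper value outside its range is refused whole. The fingers move at their own pace and stop on an object; "squeeze" is the grip in N (left out, the last holds). Time passes only in rows, so rows that repeat a pose let the fingers close. It gives the time, the measured TCP pose, the force, the opening and the grip force at its end, in the units of the state.
- telemetry.read_state(): the state, without advancing time (a new reading comes with each control period).
- cams.camera(name): name is "side" or "top"; returns the picture (420x560x3 uint8, red, green, blue); there is no depth.
- cams.camera_model(name): a dict with "fx", "fy", "cx", "cy" (pixels), "origin" and "attitude" of the camera in the world. Camera axes: x right, y up, looking along -z (the intrinsics and any distortion apply to the point x, -y, -z); pixel columns grow to the right and rows downward; lengths in m; the calibration is good to about 2 mm. A picture is of the moment at which its call begins. camera_model takes no time and is no camera call.
- sign_off(): hands the job in; it is judged then, once.
Trained networks look in the newest picture that a camera, given by its name, has taken for a name from the list of things; names that differ only in an ending like _2 or _b are one class to them, and where a whole thing is asked for, a point or a joint stands for the part that bears it (a point fixed in the world has none). Each returns a list of dicts, best first, with "score" (0 to 1); they miss things now and then, are a little off and sometimes report something else, mostly with a low value. They report only what shows in the picture. A call takes as long as a camera call. They do not tell look-alikes from the thing itself.
- spot_in(camera, target): "point" ([x, y, z] in m, in world coordinates, good to about 4 mm: the middle of the surface that is visible of it).
The state is a dict: "t": time; "joint_pos": joint angles; "joint_vel": joint speeds; "joint_efforts": joint torques, N m; "tcp_pos": TCP position; "orientation": TCP orientation; "force": force on the tool from outside, world axes, zero at the start; "torque": the same for the moment, N m; "finger_gap": opening from 0.0 (shut) to 1.0 (fully open); "finger_force": force on a finger pad.
Only numpy, scipy, OpenCV 4.12 (cv2) and the standard library are available. Lean on these libraries where they do the work, as an engineer would, in place of code of your own. Each camera call takes 0.05 s, during which the arm holds its last target. There are 200 camera calls.

### The job

One of the two sloped feed chutes on the repair bench holds a round heat sink that has come to rest near the top. Push it down its chute with a steady, unhurried push until it rests against the stop at the low end, still sitting flat on the chute floor; do not lift it out. Leave the square heat sink in the other chute where it is.

Things in the scene. Friction and masses are not known exactly. Their poses are not given: they have to be found in the camera images.
- round_sink_centre (a point): Centre (half-way up) of the round heat sink: finned bare-aluminium puck, 50 mm in diameter, 32 mm tall, 0.11 kg, loose, standing on its base in one of two like chutes, 130 to 185 mm uphill of the stop. z is square to the chute floor. Friction holds it: it moves only while pushed. (A smaller one, 32 mm across, stands on the bench between the chutes and is not wanted.)
- round_stop (a point): On the stop at the low end of the chute with the round heat sink: middle of the blade's uphill face, at chute-floor level. x points downhill along the lane (12 degrees below level, away from the robot), y across, z square to the floor. The blade is rigid, 20 mm high, and fills the lane; a 26 mm high box stands beyond it. At home the round sink's centre is 25 mm uphill of this point.
- round_chute: The chute with the round heat sink: fixed straight open-topped aluminium channel with a dark floor, on a stand. Origin on the floor's surface, mid-lane, 100 mm uphill of the stop; axes as at the stop. Lane 56 mm wide inside, walls 2.5 mm thick and 12 mm high, upper end open, 240 mm uphill of the stop. Floor 57 mm above the bench at the stop, 107 mm at the upper end.
- square_sink_centre (a point): Centre (half-way up) of the square finned bare-aluminium heat sink, 50 x 50 mm, 32 mm tall, loose in the other chute, which has the same shape and also runs down away from the robot. It must stay where it is. x points downhill, z is square to its chute's floor.
Mind the look-alikes: they are no part of the job. Leave any green or red look-alike of the part that bears round_sink_centre alone.

How it is judged:
At the end, for the whole second after the job is handed in: The round heat sink is at rest against the stop of its chute (gap under 10 mm), in the lane, sitting flat on the chute floor (within 10 degrees and 8 mm in height), and the square heat sink is within 15 mm of where it began (x of round_sink_centre in the frame of round_stop between -0.035 and -0.018 m and y of round_sink_centre in the frame of round_stop between -0.012 and 0.012 m and z of round_sink_centre in the frame of round_stop between 0.008 and 0.024 m and angle between the z axis of round_sink_centre and the z axis of round_stop, either way round below 0.17 rad and linear speed of round_sink below 0.02 m/s and distance of square_sink_centre from where it was at the start of the episode below 0.015 m); the robot touches nothing.
It fails at once if the round heat sink is lifted more than 20 mm off the chute floor (z of round_sink_centre in the frame of round_stop above 0.036 m).
It fails at once if the round heat sink is shot down the chute (faster than 0.5 m/s) (linear speed of round_sink above 0.5 m/s).
It fails at once if the square heat sink is moved more than 15 mm (distance of square_sink_centre from where it was at the start of the episode above 0.015 m).
It also fails if it takes over 34 s, if anything falls off the work surface, if the arm or the gripper's body presses on something with over 40 N, if the wrist force passes 120 N, or if a joint passes its speed limit or range.

## Working session

There is one attempt and no reset: what is moved stays moved. The work goes in short steps, Python scripts to look and compute and a tool call to move; the robot and the scene stay as the last step left them, time stands still between calls to the robot, and variables do not carry over. Pictures are saved under pics/ and viewed, at most 10 in all, crops included, and the job is handed in when it is done.

Besides the shell and the picture viewer there is one more tool, called by a JSON object that holds its "op" and its "data". move_arm: Moves the arm, as the interface text tells. Its arguments: {"type":"object","properties":{"series":{"type":"array","items":{"type":"array","items":{"type":"number"}}},"squeeze":{"type":"number"}},"required":["series"]}

```bash
mkdir -p pics
python3 - <<'E'
from rig import telemetry, cams, spot_in
import cv2
for c in("top","side"):
    cv2.imwrite(f"pics/{c}0.png",cams.camera(c)[:,:,::-1])
    print(c,cams.camera_model(c))
    for t in("round_sink_centre","round_stop","round_chute","square_sink_centre"):
        try: print(t,spot_in(c,t))
        except Exception as e: print(t,e)
s=telemetry.read_state();print(s["t"],s["tcp_pos"],s["orientation"])
E
```

```text
top {'fx': 425.21640778065813, 'fy': 425.21640778065813, 'cx': 274.8257343759646, 'cy': 203.90124414440587, 'origin': array([ 0.4664253 , -0.03982084,  0.72486837]), 'attitude': array([-0.70335888, -0.06210009,  0.04632264,  0.70660036])}
round_sink_centre [{'point': [0.4773, -0.1242, 0.1196], 'score': 0.92}, {'point': [0.4769, -0.0138, 0.0052], 'score': 0.92}, {'point': [0.5553, -0.2402, 0.0317], 'score': 0.56}]
round_stop [{'point': [0.5522, -0.1259, 0.0746], 'score': 0.74}]
round_chute [{'point': [0.5537, -0.1254, 0.0748], 'score': 0.62}]
square_sink_centre [{'point': [0.4846, 0.1189, 0.1194], 'score': 0.57}]
side {'fx': 410.39765272880976, 'fy': 410.39765272880976, 'cx': 281.04638578363387, 'cy': 210.8089707043633, 'origin': array([ 0.3156585 , -0.44206164,  0.69414152]), 'attitude': array([ 0.90387911,  0.32044682, -0.0856127 , -0.27016081])}
round_sink_centre [{'point': [0.5605, -0.2524, 0.0312], 'score': 0.84}, {'point': [0.4754, -0.1275, 0.1183], 'score': 0.81}, {'point': [0.4679, -0.0178, 0.0268], 'score': 0.6}]
round_stop [{'point': [0.5418, -0.1372, 0.0626], 'score': 0.8}]
round_chute [{'point': [0.5385, -0.1415, 0.0627], 'score': 0.57}]
square_sink_centre [{'point': [0.4869, 0.1168, 0.1192], 'score': 0.57}]
0.5 [ 0.25643536 -0.56996098  0.25623696] [-4.19401211e-05  9.77738476e-01  2.09827241e-01 -6.69472954e-06]
```

View pics/top0.png

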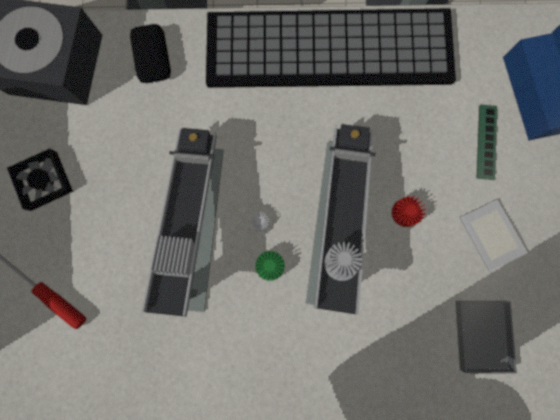

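View pics/side0.png

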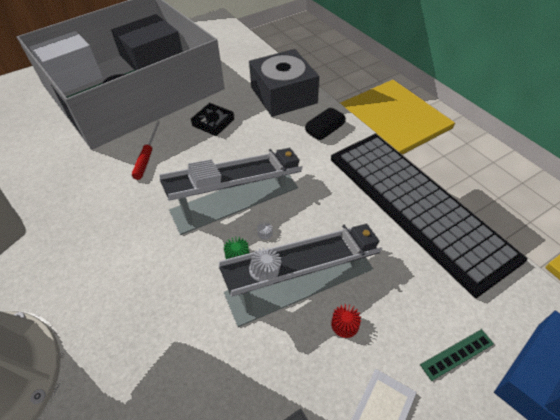

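The top view shows the bare round sink at about (343,260), in the right-hand chute, with the stop near (353,153). The square sink is in the left chute at (175,256). The green and red look-alikes stand on the bench. I'll zoom in for the chute corners.

Run:
```python
import cv2
a=cv2.imread("pics/top0.png")[115:325,290:400]
b=cv2.imread("pics/side0.png")[215:335,205:395]
cv2.imwrite("pics/ct.png",cv2.resize(a[:100],None,fx=5,fy=5,interpolation=cv2.INTER_CUBIC))
c=cv2.resize(a,None,fx=2.8,fy=2.8,interpolation=cv2.INTER_CUBIC)
cv2.imwrite("pics/ct.png",c)
cv2.imwrite("pics/cs.png",cv2.resize(b,None,fx=4,fy=4,interpolation=cv2.INTER_CUBIC))
```

```text
(no output)
```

View pics/ct.png

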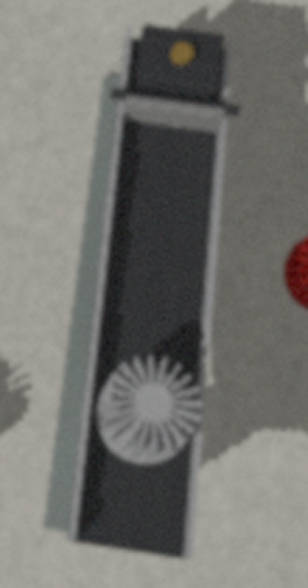

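View pics/cs.png

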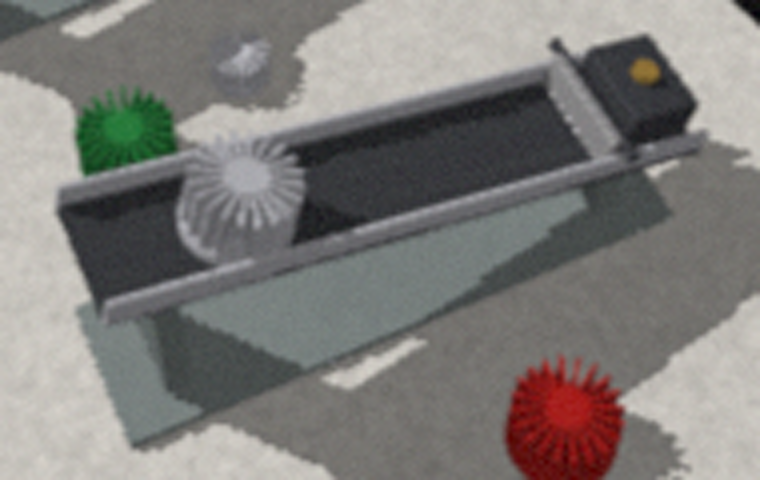

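The crops show the open end's floor corners, the foot of the blade and the sink's top disc clearly. I'll fit the chute pose to both views.

```bash
cat > fit.py <<'E'
import numpy as np
from scipy.spatial.transform import Rotation as R
from scipy.optimize import least_squares
from rig import cams, telemetry
def proj(c,p):
    m=cams.camera_model(c);q=m["attitude"]
    d=R.from_quat(np.roll(q,-1)).inv().apply(p-m["origin"])
    return np.array([m["cx"]+m["fx"]*d[0]/-d[2], m["cy"]-m["fy"]*d[1]/-d[2]])
def frame(yaw): return (R.from_euler("z",yaw)*R.from_euler("y",np.radians(12))).as_matrix()
E
python3 - <<'E'
from fit import *
T=lambda x,y:np.array([290+(x+.5)/2.8-.5,115+(y+.5)/2.8-.5]); S=lambda x,y:np.array([205+(x+.5)/4-.5,215+(y+.5)/4-.5])
h=.028
obs=[("top",T(80,541),(-.24,h,0)),("top",T(185,556),(-.24,-h,0)),("top",T(125,118),(0,h,0)),("top",T(219,132),(0,-h,0)),
("side",S(63,210),(-.24,h,0)),("side",S(103,308),(-.24,-h,0)),("side",S(549,88),(0,h,0))]
sk=[("top",T(153,404)),("side",S(246,175))]
def f(p):
    M=frame(p[2]);s=np.array([p[0],p[1],.057])
    r=[proj(c,s+M@np.array(l))-o for c,o,l in obs]+[proj(c,s+M@np.array([p[3],p[4],.032]))-o for c,o in sk]
    return np.ravel(r)
o=least_squares(f,[.6,-.13,0,-.15,0]);print(o.x,np.round(o.fun,1))
M=frame(o.x[2]);s=np.array([*o.x[:2],.057]);np.save("fit.npy",o.x)
print("sink",s+M@[o.x[3],o.x[4],.016],"end",s+M@[-.24,0,0],"axis",M[:,0])
print(R.from_quat(np.roll(telemetry.read_state()["orientation"],-1)).as_matrix())
E
```

```text
[ 6.41456143e-01 -1.48489321e-01 -1.56075542e-01 -1.72964410e-01
  1.68709001e-04] [-2.  -0.7 -0.   0.2 -0.2  0.1  0.9  0.1 -0.2 -0.4  1.1  2.9 -0.4 -0.9
 -0.2  0.   0.1  0.3]
sink [ 0.47764025 -0.12254123  0.10861168] end [ 0.40955419 -0.11199831  0.10689881] axis [ 0.96625814 -0.15204586 -0.20791169]
[[ 9.11945057e-01  4.10312334e-01 -3.06917491e-05]
 [ 4.10312335e-01 -9.11945054e-01  7.92034669e-05]
 [ 4.50897051e-06 -8.48224134e-05 -9.99999996e-01]]
```

The fit agrees with the networks and the given sizes: upper-end floor at z = 0.107, and the sink 173 mm uphill of the stop. Next I shut the jaws, turn tool x along the lane, and move above the gap behind the sink.

{"op": "move_arm", "data": {"series": [[0,0.7,-0.73,0,0.04],[0,1.4,-1.45,0,0.07],[0,2.1,-2.18,0,0.11],[0,2.8,-2.9,0,0.14],[0,3.5,-3.63,0,0.18],[0,4.2,-4.35,0,0.22],[0,4.9,-5.1,0,0.25],[0,5.6,-5.8,0,0.29],[0,6.3,-6.5,0,0.33],[0,7.0,-7.25,0,0.36],[0,7.7,-8.0,0,0.4],[0,8.4,-8.7,0,0.43],[0,9.1,-9.4,0,0.47],[0,9.85,-10.2,0,0.51],[0,10.5,-10.9,0,0.54],[0,11.0,-11.4,0,0.57],[0,11.25,-11.61,0,0.579],[0,11.25,-11.61,0,0.579],[0,11.25,-11.61,0,0.579]]}}

```text
t: 2.4
tcp_pos: [0.4213, -0.114, 0.2564]
orientation: [0.0, 0.997, -0.077, 0.0]
force: [-0.2, -0.6, 0.0]
finger_gap: -0.002
finger_force: 0.0
```

```bash
cat > rel.py <<'E'
from fit import *
import cv2,sys
p=np.load("fit.npy");M=frame(p[2]);s=np.array([*p[:2],.057])
st=telemetry.read_state();Q=R.from_quat(np.roll(st["orientation"],-1)).as_matrix();t=np.array(st["tcp_pos"])
print("t",st["t"],"tip in stop frame",M.T@(t+Q@[0,0,.025]-s),"force",st["force"],"heading",np.arctan2(Q[1,0],Q[0,0]),"tilt",Q[2,2],"gap",st["finger_gap"])
for u,w in((-.228,.012),(-.065,.012)):
    g=s+M@[u,0,0]+[0,0,w+.025]; print(u,"shift units",Q.T@(g-t)/.03)
if len(sys.argv)>1:
    a,b=[cv2.resize(cams.camera(c)[y:y+h,x:x+w,::-1],(400,450)) for c,x,y,w,h in(("top",270,110,160,220),("side",190,150,220,200))]
    cv2.imwrite(f"pics/{sys.argv[1]}.png",np.hstack([a,b]))
E
python3 rel.py
```

```text
t 2.4 tip in stop frame [-2.54261325e-01 -1.27447896e-04  1.24205226e-01] force [-0.17544807 -0.60811554  0.0414793 ] heading -0.15509033049804932 tilt -0.999999971026149 gap -0.0020796011180224264
-0.228 shift units [-0.00474944 -0.00494286  3.8317013 ]
-0.065 shift units [5.30977029e+00 3.30470726e-05 4.96173069e+00]
```

Descend 115 mm, slowing at the end, stopping first at 110 mm to check.

{"op": "move_arm", "data": {"series": [[0,0,0,0.5,0],[0,0,0,1.1,0],[0,0,0,1.7,0],[0,0,0,2.2,0],[0,0,0,2.6,0],[0,0,0,2.9,0],[0,0,0,3.1,0],[0,0,0,3.25,0],[0,0,0,3.4,0],[0,0,0,3.5,0],[0,0,0,3.6,0],[0,0,0,3.6,0]]}}

```text
t: 3.6
tcp_pos: [0.4212, -0.1138, 0.1481]
orientation: [-0.0, 0.997, -0.078, -0.0]
force: [-0.1, -0.6, -0.8]
finger_gap: 0.002
finger_force: 0.0
```

```bash
python3 rel.py d1
```

```text
t 3.6 tip in stop frame [-2.31841603e-01  5.21007801e-05  1.82615830e-02] force [-0.12187556 -0.56316833 -0.82939668] heading -0.15608608288541567 tilt -0.9999999464169625 gap 0.0018240769020324377
-0.228 shift units [-0.00150376  0.00171601  0.22204166]
-0.065 shift units [5.31346574e+00 1.69817512e-03 1.34996465e+00]
```

View pics/d1.png

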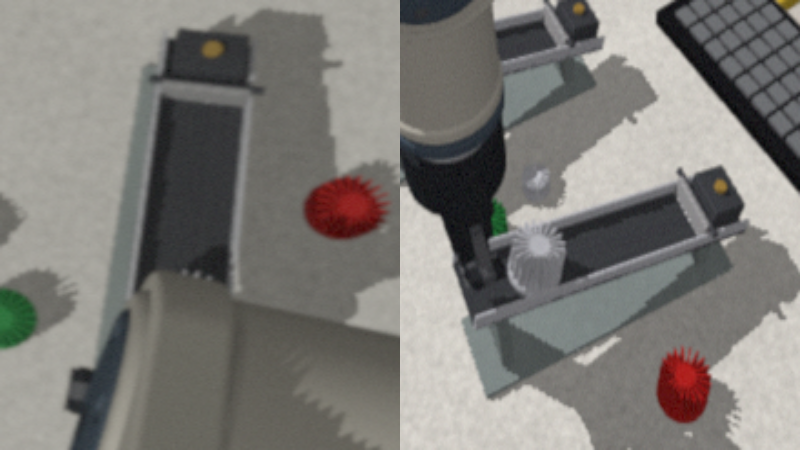

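The shut fingers (side panel, around (480,255)) stand behind the sink (540,265), clear of the floor. Now a slow push at about 75 mm/s, sloping down with the lane.

{"op": "move_arm", "data": {"series": [[0,0,0,0.2,0],[0,0.1,0,0.22,0],[0,0.3,0,0.26,0],[0,0.5,0,0.31,0],[0,0.7,0,0.35,0],[0,0.95,0,0.4,0],[0,1.2,0,0.46,0],[0,1.45,0,0.51,0],[0,1.7,0,0.56,0],[0,1.95,0,0.61,0],[0,2.2,0,0.67,0],[0,2.45,0,0.72,0],[0,2.7,0,0.77,0],[0,2.95,0,0.83,0],[0,3.2,0,0.88,0],[0,3.45,0,0.93,0],[0,3.7,0,0.99,0],[0,3.95,0,1.04,0],[0,4.15,0,1.08,0],[0,4.3,0,1.11,0]]}}

```text
t: 5.7
tcp_pos: [0.5493, -0.134, 0.1148]
orientation: [0.0, 0.997, -0.078, 0.0]
force: [-0.7, 0.3, -0.2]
finger_gap: -0.002
finger_force: 0.3
```

```bash
python3 rel.py d2
```

```text
t 5.7 tip in stop frame [-9.80552120e-02 -3.18532249e-05  1.27204289e-02] force [-0.69154737  0.34553763 -0.24761901] heading -0.1561490529927342 tilt -0.9999999989760706 gap -0.0023800910221142926
-0.228 shift units [-4.32492056e+00 -7.29450303e-04 -8.86011803e-01]
-0.065 shift units [ 0.98963115 -0.00112959  0.24387807]
```

View pics/d2.png

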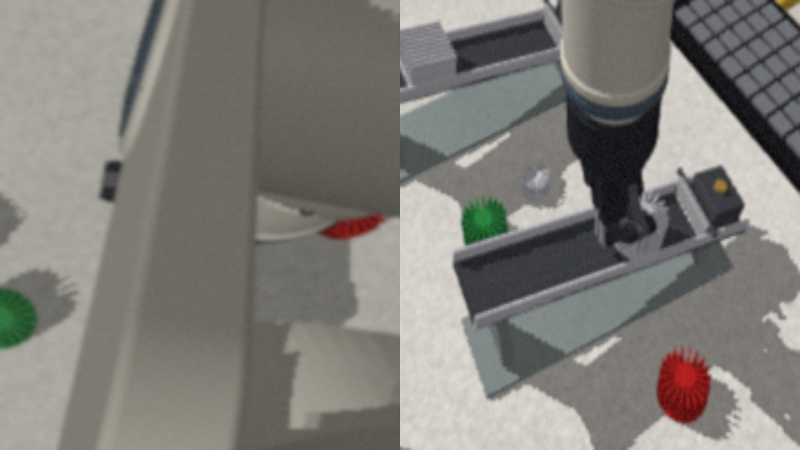

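The sink is moving with the fingers and is still flat in the lane, at (645,235). By the finger position about 35 mm remain. I'll go on slowly and check the force.

{"op": "move_arm", "data": {"series": [[0,0.1,0,0.02,0],[0,0.2,0,0.04,0],[0,0.3,0,0.06,0],[0,0.4,0,0.09,0],[0,0.5,0,0.11,0],[0,0.6,0,0.13,0],[0,0.7,0,0.15,0],[0,0.8,0,0.17,0],[0,0.87,0,0.18,0],[0,0.94,0,0.2,0],[0,1.0,0,0.21,0],[0,1.0,0,0.21,0]]}}

```text
t: 7.0
tcp_pos: [0.5786, -0.1386, 0.1087]
orientation: [0.0, 0.997, -0.078, 0.0]
force: [0.2, 0.4, 0.2]
finger_gap: 0.001
finger_force: 0.0
```

```bash
python3 rel.py
```

```text
t 7.0 tip in stop frame [-6.77289148e-02 -3.28295411e-05  1.28532485e-02] force [0.19727469 0.36419225 0.16910415] heading -0.15613381966975964 tilt -0.9999999709845853 gap 0.0013456944586919056
-0.228 shift units [-5.31424867e+00 -6.95898130e-04 -1.09291861e+00]
-0.065 shift units [ 8.60257448e-05 -1.05769254e-03  3.79915315e-02]
```

{"op": "move_arm", "data": {"series": [[0,0.03,0,0.01,0],[0,0.06,0,0.01,0],[0,0.09,0,0.02,0],[0,0.12,0,0.02,0],[0,0.12,0,0.02,0]]}}

```text
t: 7.5
tcp_pos: [0.5821, -0.1392, 0.1081]
orientation: [0.0, 0.997, -0.078, 0.0]
force: [-0.9, -0.2, -0.2]
finger_gap: -0.0
finger_force: 0.1
```

```bash
python3 rel.py d3
```

```text
t 7.5 tip in stop frame [-6.41948095e-02 -3.14534375e-05  1.30021278e-02] force [-0.86898158 -0.17570111 -0.24362023] heading -0.1561598923137047 tilt -0.9999999901511496 gap -8.726481263902416e-05
-0.228 shift units [-5.43069420e+00 -5.56075405e-04 -1.11205666e+00]
-0.065 shift units [-0.11624959 -0.00102428  0.01833684]
```

View pics/d3.png

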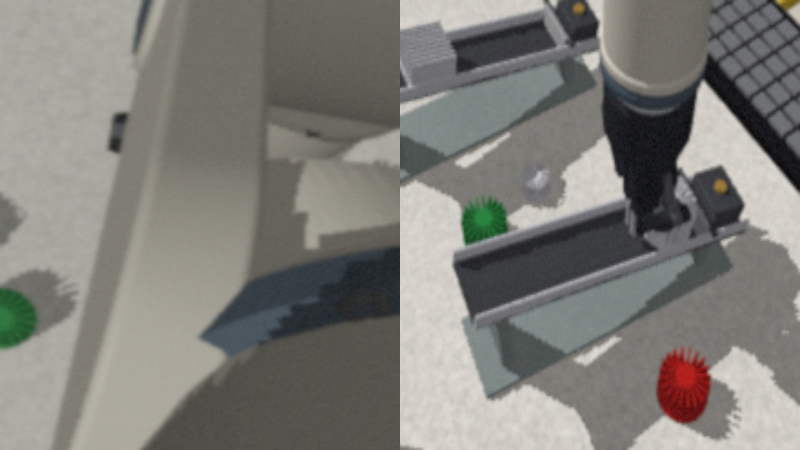

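The sink at about (672,225) is right at the stop, upright, with no stop force yet. I'll inch forward in small steps until the force rises.

{"op": "move_arm", "data": {"series": [[0,0.03,0,0.01,0],[0,0.06,0,0.01,0],[0,0.06,0,0.01,0]]}}

```text
t: 7.9
tcp_pos: [0.5838, -0.1394, 0.1078]
orientation: [-0.0, 0.997, -0.078, 0.0]
force: [-0.8, 0.6, -0.4]
finger_gap: 0.004
finger_force: 0.1
```

{"op": "move_arm", "data": {"series": [[0,0.03,0,0.01,0],[0,0.05,0,0.01,0],[0,0.05,0,0.01,0]]}}

```text
t: 8.2
tcp_pos: [0.5848, -0.1396, 0.1074]
orientation: [-0.0, 0.997, -0.078, -0.001]
force: [-2.7, 1.6, 2.7]
finger_gap: -0.001
finger_force: 1.7
```

{"op": "move_arm", "data": {"series": [[0,0.03,0,0,0],[0,0.03,0,0,0]]}}

```text
t: 8.4
tcp_pos: [0.585, -0.1396, 0.1073]
orientation: [-0.0, 0.997, -0.078, -0.001]
force: [-5.9, 0.9, 4.8]
finger_gap: 0.001
finger_force: 3.4
```

The force is climbing while the tip barely moves, so the sink is seated. Back off uphill first, then up and clear.

{"op": "move_arm", "data": {"series": [[0,-0.1,0,-0.02,0],[0,-0.3,0,-0.06,0],[0,-0.6,0,-0.15,0],[0,-1.0,0,-0.3,0],[0,-1.5,0,-0.7,0],[0,-2.0,0,-1.3,0],[0,-2.8,0,-2.0,0],[0,-3.6,0,-2.8,0],[0,-4.4,0,-3.6,0],[0,-5.2,0,-4.4,0],[0,-6.0,0,-4.8,0],[0,-6.8,0,-4.8,0],[0,-7.6,0,-4.8,0],[0,-8.0,0,-4.8,0],[0,-8.0,0,-4.8,0]]}}

```text
t: 9.9
tcp_pos: [0.3476, -0.1022, 0.2516]
orientation: [0.0, 0.997, -0.078, 0.0]
force: [0.6, 0.2, 0.5]
finger_gap: -0.0
finger_force: 0.0
```

```bash
python3 rel.py d4
python3 - <<'E'
from rig import spot_in
from fit import *
p=np.load("fit.npy");M=frame(p[2]);s=np.array([*p[:2],.057])
for c in("top","side"):
    for n in("round_sink_centre","square_sink_centre"):
        for d in spot_in(c,n): print(c,n,d["score"],d["point"],np.round(M.T@(np.array(d["point"])-s),3))
E
```

```text
t 9.9 tip in stop frame [-3.26268633e-01  5.29846688e-05  1.04002173e-01] force [0.64008747 0.15094918 0.46575484] heading -0.15653620990648767 tilt -0.999999931060662 gap -3.734584387359396e-06
-0.228 shift units [2.48222149e+00 4.78433046e-04 3.67293576e+00]
-0.065 shift units [ 7.79640698e+00 -2.02712535e-03  4.80454407e+00]
top round_sink_centre 0.96 [0.6164, -0.1465, 0.0907] [-0.032 -0.002  0.028]
top round_sink_centre 0.95 [0.5562, -0.2416, 0.0292] [-0.062 -0.105 -0.042]
top round_sink_centre 0.64 [0.4764, -0.0125, 0.0063] [-0.17   0.109 -0.088]
top square_sink_centre 0.57 [0.4857, 0.1214, 0.1201] [-0.205  0.242  0.021]
side round_sink_centre 0.83 [0.5626, -0.2526, 0.0286] [-0.054 -0.115 -0.041]
side round_sink_centre 0.81 [0.6161, -0.1473, 0.0904] [-0.032 -0.003  0.027]
side round_sink_centre 0.69 [0.4707, -0.0149, 0.0307] [-0.18   0.105 -0.065]
side square_sink_centre 0.75 [0.4868, 0.1173, 0.1207] [-0.203  0.239  0.022]
side square_sink_centre 0.7 [0.6175, -0.1459, 0.0856] [-0.029 -0.001  0.023]
```

View pics/d4.png

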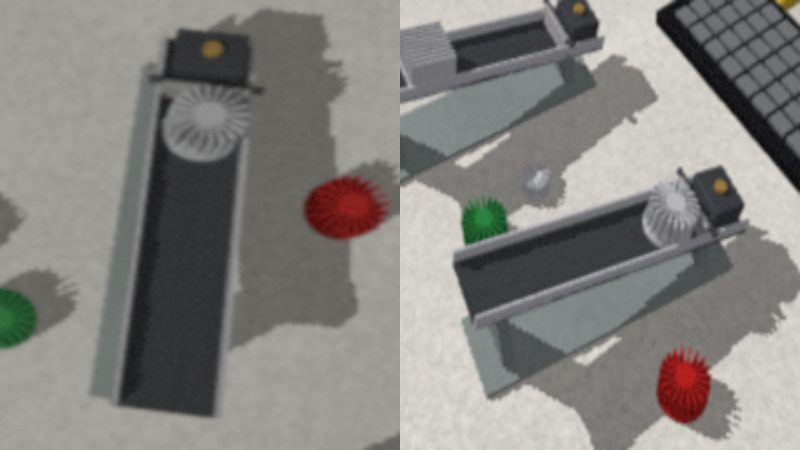

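The round sink sits flat against the blade (top panel (207,120)). The square sink has not moved and the arm is clear.

```bash
python3 -c "from rig import sign_off; print(sign_off())"
```

```text
the job is handed in; nothing more can be done
None
```

I pushed the round heat sink down to its stop, where it sits flat with the arm clear and the square one unmoved; the job is handed in, but no verdict was returned.

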